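# Free the back stop of the heel board

### The arm

A 6-joint arm with a two-finger parallel gripper is mounted at the origin on the work surface. World frame = base frame: x ahead of the robot, y to its left, z up, the work surface at z = 0. Lengths are in m, angles in degrees, forces in N, time in s.
With the tool pointing down it reaches from about 0.4 to 0.825 m from the base axis. Payload 7 kg.
Tool frame: the origin (TCP) lies at the centre of the arm's flange, where the gripper is bolted on; the fingertips stand 178 mm ahead of it and the grasp point (between the pads) lies 159 mm ahead of it (ctrl.hold_point_z is the distance from the TCP to the grasp point, in m); z points along the fingers, y is the line along which they close (so a half turn about z gives the same grasp; the last joint's range is limited). The gripper opens to 88 mm and grips with 3 to 60 N. Pads are 19 mm wide; open, the fingers measure 130 mm over their backs; the gripper's body (78 mm by 193 mm) begins 47 mm behind the grasp point.
Start: joints at [88.356, 20.546, 0.682, 0, -70.136, -16.507], TCP at [0.21, 0.641, 0.405] pointing down, gripper open.
Joint ranges: [-176.03, 176.03], [-82.01, 121.73], [-58.28, 71.71], [-173.87, 95.51], [-174.79, -0.11], [-173.66, 173.66]. Speed limits (degrees/s): [136.94, 136.94, 172.46, 180, 180, 180].

### API

Orientations are given as [roll, pitch, yaw] about the fixed x, y, z axes, in that order (R = Rz(yaw) Ry(pitch) Rx(roll)).
In Python, from plant import ctrl gives the robot as it stands.
- The arm moves only by the shell command python3 -m inch 'ROWS'. ROWS is JSON, one flat list of numbers, 7 for each row, row after row: the closure, from 0 (fully open) to 1 (shut), then the shift along the tool's x, y, z in mm, then the turn, a rotation vector about the tool's x, y, z in degrees. In form: [hand, x, y, z, wx, wy, wz, hand, x, y, z, wx, wy, wz, ...]. A call has 1 to 5 rows; each row is the pose to reach, as a shift and turn from the pose commanded when the call began, along the tool's axes at that moment; what a row does not reach only later rows make up. A row lasts 1/10 s, in which the tool goes at most 50 mm and 8.59 degrees, less where a joint would pass 70% of its speed; a pose out of reach is approached as far as the arm can. A call with a gripper value outside its range is refused whole. The fingers move at their own pace and stop on an object; the grip force is fixed at half the most. Time passes only in rows, so rows that repeat a pose let the fingers close. It gives the time, the measured TCP pose, the force, the opening and the grip force at its end, in the units of the state.
- ctrl.get_obs(): the state, without advancing time (a new reading comes with each control period).
- ctrl.snapshot(name): name is "side" or "top" or "wrist"; returns a dict with "frame" (384x512x3 uint8, red, green, blue), "K" (3x3 intrinsics, pixels), "R" (3x3) and "t" (3): a world point X has camera coordinates R X + t. Camera axes: x right, y down, z forward; pixel columns grow to the right and rows downward; lengths in m; the calibration is good to about 2 mm. The wrist camera is an equidistant fisheye: a pixel r from the principal point sees the ray r / f radians off the axis. A picture is of the moment at which its call begins. There is no depth.
- ctrl.close_job(): hands the job in; it is judged then, once.
Trained networks look in a picture, given as the dict that the camera call returned (one of the last four; its "shot" number tells which), for a name from the list of things; names that differ only in an ending like _2 or _b are one class to them, and where a whole thing is asked for, a point or a joint stands for the part that bears it (a point fixed in the world has none). Each returns a list of dicts, best first, with "p" (0 to 1); they miss things now and then, are a little off and sometimes report something else, mostly with a low value. They report only what shows in the picture. A call takes as long as a camera call. They do not tell look-alikes from the thing itself.
- ctrl.recognise(picture, thing): "location" ([x, y, z] in m, in world coordinates, good to about 4 mm: the middle of the surface that is visible of it).
- ctrl.trace(picture, thing): "pixels" (384x512 bool, what is visible of it).
- ctrl.mark_of(picture, thing): "location" ([x, y, z] in m, in world coordinates, good to about 4 mm: a listed point, or the origin of a listed thing).
The state is a dict: "clock": time; "joint_pos": joint angles; "qvel": joint speeds; "tau": joint torques, N m; "tool_pos": TCP position; "orientation": TCP orientation; "force": force on the tool from outside, world axes, zero at the start; "moment": the same for the moment, N m; "opening": finger opening in m; "gripper_force": force on a finger pad.
Only numpy, scipy, OpenCV 4.12 (cv2) and the standard library are available. Lean on these libraries where they do the work, as an engineer would, in place of code of your own. Each camera call takes 0.05 s, during which the arm holds its last target. There are 200 camera calls.

### The job

The back stop of this heel board is needed on another board: move the three heels off the board and stand them all on the felt mat, slide the stop along its T-track and out of the open end, and stand it upright on its foot in the tool tray. Then stand every heel back on the board on the very spot it came from, square to the track as before. Leave the glue jar, the hammer and the shoe last where they are.

Things in the scene. Friction and masses are not known exactly. Their poses are not given: they have to be found in the camera images.
- board: Fixed plywood board 120 (x) x 360 (y) x 26 mm with an aluminium T-track let in flush along y; origin at the centre of its underside. Track open at the +y end (y = 180 mm), plugged at -y. Slot 16 mm wide, lips 5 mm thick, hollow below 30 mm wide, 9 high. Thin black pads at y = -35, 50 and 135 mm mark the heels' places; each heel straddles the slot, in the stop's path.
- stop: Loose 0.2 kg aluminium stop, plate 60 x 64 mm (top at z 20), upright at its +y edge (to z 46), T foot below captive in the track near the plugged end. Origin: centre of the foot's underside, 13.5 mm over the board's. Grip its black knob, 34 mm wide, z 30 to 56. Slides with about 2 N, 1.5 mm play; foot flange 40 mm long, so it is free once its centre is past y = 200 mm on the board.
- heel_block: Loose white block heel, 62 mm high, on its wide seat (56 x 56 mm, narrowing in the lowest 20 mm); above that straight sides 46 mm wide: grip there across x. Origin: centre of its underside, z up, x its width, y front to back (flat breast at +y). Stands with y along the track within 0.06 rad. 35 to 100 g.
- heel_slim: Loose white slim heel, 68 mm high, on its wide seat (54 x 56 mm) that narrows to a straight column 22 mm wide from 34 mm of height to the top: grip the column across x. Origin: centre of its underside, z up, x its width, y front to back (flat breast at +y). Stands with y along the track within 0.06 rad. 35 to 100 g.
- heel_low: Loose white low heel, 34 mm high, on its wide seat (56 x 57 mm, narrowing in the lowest 10 mm); above that straight sides 50 mm wide: grip there across x. Origin: centre of its underside, z up, x its width, y front to back (flat breast at +y). Stands with y along the track within 0.06 rad. 35 to 100 g.
- mat: Fixed grey felt mat lying on the bench beyond the board, 110 (x) by 250 (y) by 4 mm thick; origin at the centre of its underside. Side area with room for the three heels in a row along y.
- tray: Fixed open grey plastic tool tray beyond the board, 140 by 140 by 24 mm outside, walls and floor 4 mm; origin at the centre of its underside.
- jar: Bystander: amber glass glue jar with black cap, 64 mm across, 85 mm high; origin at the centre of its underside.
- hammer: Bystander: hammer lying on the bench, 260 mm long along x, wooden handle, steel head at +x; origin under its middle.
- last: Bystander: green plastic shoe last standing on its sole, 240 mm long along x (toe at +x), 96 mm high; origin under its middle.
Mind the look-alikes: they are no part of the job. Leave any turquoise or yellow look-alike of the heel_low alone.

How it is judged (in metres and radians):
On the way, in this order (a step that is already met when the one before it is completed fails the run):
1. all three heels stand together on the felt mat, the stop still in its track (x of heel_block in the frame of mat between -0.055 and 0.055 m and y of heel_block in the frame of mat between -0.125 and 0.125 m and z of each of heel_block, heel_slim, heel_low in the frame of mat below 0.01 m and angle between each of heel_block, heel_slim, heel_low's own z axis and vertical below 0.15 rad and x of heel_slim in the frame of mat between -0.055 and 0.055 m and y of heel_slim in the frame of mat between -0.125 and 0.125 m and x of heel_low in the frame of mat between -0.055 and 0.055 m and y of heel_low in the frame of mat between -0.125 and 0.125 m and distance of stop from where it was at the start of the episode below 0.04 m), for 0.2 s.
2. the stop has been slid along the track to its open end (y of stop in the frame of board between 0.175 and 0.25 m and x of stop in the frame of board between -0.01 and 0.01 m and z of stop in the frame of board below 0.02 m).
3. the stop stands upright in the tool tray, released (x of stop in the frame of tray between -0.04 and 0.04 m and y of stop in the frame of tray between -0.04 and 0.04 m and z of stop in the frame of tray below 0.01 m and angle between stop's own z axis and vertical below 0.15 rad and contact force between stop and the fingers below 0.2 N), for 0.2 s.
At the end, for the whole second after the job is handed in: The stop stands upright (0.15 rad) on its foot on the floor of the tool tray; every heel stands on the board within 15 mm of where it stood at the start, upright (0.1 rad), its y axis within 0.3 rad of the track either way round; all released and at rest (all of step 3 and linear speed of each of stop, heel_block, heel_slim, heel_low below 0.02 m/s and distance of each of heel_block, heel_slim, heel_low from where it was at the start of the episode below 0.015 m and angle between each of heel_block, heel_slim, heel_low's own z axis and vertical below 0.1 rad and angle between the y axis of each of heel_block, heel_slim, heel_low and the y axis of board, either way round below 0.3 rad and contact force between each of heel_block, heel_slim, heel_low and the fingers below 0.2 N); the robot touches nothing.
It fails at once if the glue jar is moved by more than 30 mm (distance of jar from where it was at the start of the episode above 0.03 m).
It fails at once if the hammer is moved by more than 30 mm (distance of hammer from where it was at the start of the episode above 0.03 m).
It fails at once if the shoe last is moved by more than 30 mm (distance of last from where it was at the start of the episode above 0.03 m).
It also fails if it takes over 122 s, if anything falls off the work surface, if the arm or the gripper's body presses on something with over 40 N, if the wrist force passes 120 N, or if a joint passes its speed limit or range.

## Working session

There is one attempt and no reset: what is moved stays moved. The work goes in short steps, Python scripts to look and compute and a shell command to move; the robot and the scene stay as the last step left them, time stands still between calls to the robot, and variables do not carry over. Pictures are saved under pics/ and viewed, at most 18 in all, crops included, and the job is handed in when it is done.

```bash
ls; mkdir -p pics
python3 - <<'E'
from plant import ctrl
import cv2
o=ctrl.get_obs()
for k,v in o.items(): print(k,v)
for n in("top","side"):
    s=ctrl.snapshot(n); cv2.imwrite(f"pics/{n}0.png",s["frame"][:,:,::-1])
    print(n,s["t"],s["R"].round(3).tolist(),s["K"].tolist())
    for th in("board","stop","heel_block","heel_slim","heel_low","mat","tray","jar","hammer","last"):
        print(th,[(round(d["p"],2),[round(x,4) for x in d["location"]]) for d in ctrl.mark_of(s,th)[:4]])
E
```

```text
pics
clock 0.0
joint_pos [ 8.83563248e+01  2.05927497e+01  6.34825970e-01 -2.00988298e-02
 -7.01330010e+01 -1.65076506e+01]
qvel [-0.09883316  0.11982197  0.08687034  0.02874356  0.00111838 -0.00478117]
tau [ 7.31876244e-04 -5.82722676e+01  2.93048984e+01  6.99690118e+00
  7.00510878e-03 -1.74358020e-04]
tool_pos [0.21021384 0.6412484  0.40371565]
orientation [ 1.79907454e+02 -7.72287004e-03 -1.81581648e+01]
force [0.09929652 1.34652284 0.22275674]
moment [-0.03001284 -0.00317242  0.0023822 ]
gripper_force 0.0
opening 0.08776515791386418
top [-0.01006758  0.4574753   1.41661665] [[-0.008, -1.0, -0.022], [-0.997, 0.009, -0.071], [0.072, 0.021, -0.997]] [[488.96952490288567, 0.0, 253.05844729458352], [0.0, 488.96952490288567, 193.1733537608229], [0.0, 0.0, 1.0]]
board [(0.58, [0.4286, -0.0307, -0.0031])]
stop [(0.63, [0.4149, -0.1579, 0.014]), (0.6, [0.4426, 0.0999, 0.028])]
heel_block [(0.56, [0.4264, -0.0665, 0.0282])]
heel_slim [(0.6, [0.4278, 0.0209, 0.0251])]
heel_low [(0.89, [0.4434, 0.1009, 0.0278]), (0.8, [0.5592, 0.2629, -0.0029]), (0.75, [0.3843, 0.2874, 0.0008]), (0.18, [0.4
[... 344 characters left out ...]
57.7059863444884, 0.0, 251.52177659507186], [0.0, 357.7059863444884, 194.9962249655702], [0.0, 0.0, 1.0]]
board [(0.69, [0.4291, -0.041, 0.0023])]
stop [(0.94, [0.4198, -0.1569, 0.012])]
heel_block [(0.65, [0.4233, -0.0651, 0.0233]), (0.37, [0.5483, -0.5178, -0.0004]), (0.3, [0.5732, -0.1908, 0.0031])]
heel_slim [(0.71, [0.43, 0.0193, 0.0248])]
heel_low [(0.68, [0.382, 0.2844, -0.0005]), (0.67, [0.4428, 0.1031, 0.0249]), (0.64, [0.5587, 0.2588, -0.0003]), (0.16, [0.4255, -0.0652, 0.02])]
mat [(0.72, [0.5723, -0.1874, -0.0001])]
tray [(0.85, [0.5999, 0.0493, -0.0008]), (0.54, [0.419, -0.1599, 0.013])]
jar [(0.79, [0.5969, 0.4525, -0.0006]), (0.45, [0.4236, -0.0647, 0.0227])]
hammer []
last []
```

View pics/top0.png

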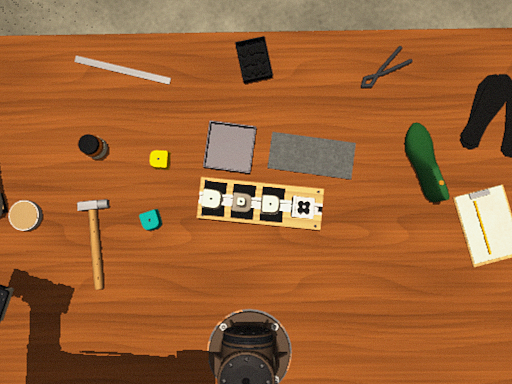

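View pics/side0.png

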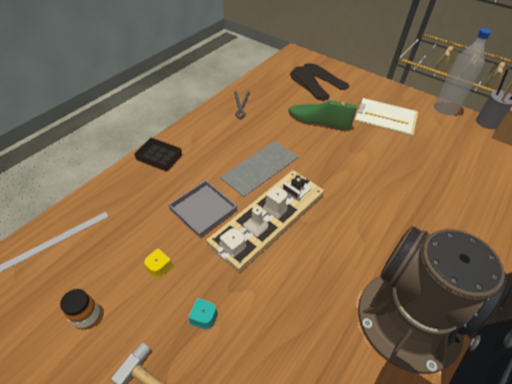

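The top view shows the board with its heels at columns 212/241/271 and the stop at (304,208). The mat is at (312,156) and the tray at (230,147). The turquoise (150,219) and yellow (158,158) decoys stand off the board. Next I'll refine the yaws and edges.

```bash
cat > h.py <<'E'
from plant import ctrl
import cv2,numpy as np
def ground(s,px,z):
    px=np.atleast_2d(np.asarray(px,float)); K,R,t=s["K"],np.array(s["R"]),np.array(s["t"])
    d=np.c_[(px-[K[0][2],K[1][2]])/[K[0][0],K[1][1]],np.ones(len(px))]@R
    c=-R.T@t
    return (c+d*((z-c[2])/d[:,2])[:,None])[:,:2]
def proj(s,P):
    p=np.atleast_2d(P)@np.array(s["R"]).T+s["t"]
    return p[:,:2]/p[:,2:]*s["K"][0][0]+[s["K"][0][2],s["K"][1][2]]
def rect(s,thing,z,near=None):
    d=ctrl.trace(s,thing)[0]; m=d["pixels"].astype(np.uint8)
    n,l,st,_=cv2.connectedComponentsWithStats(m); m=(l==1+st[1:,4].argmax())
    c=max(cv2.findContours(m.astype(np.uint8),0,1)[0],key=cv2.contourArea)[:,0,:]
    w=ground(s,c,z); (cx,cy),(a,b),an=cv2.minAreaRect((w*1000).astype(np.float32))
    an=(an+45)%90-45
    return round(d["p"],2),np.round([cx,cy,a,b,an],1)
E
python3 - <<'E'
from h import *
for n in("top","side"):
    s=ctrl.snapshot(n)
    for th,z in(("board",.026),("mat",.004),("tray",.024)):
        print(n,th,*rect(s,th,z))
s=ctrl.snapshot("top")
cv2.imwrite("pics/c.png",cv2.resize(s["frame"][110:240,180:370,::-1],None,fx=4,fy=4,interpolation=cv2.INTER_CUBIC))
E
```

```text
top board 0.93 [427.3 -35.3 359.  120.1  -6.1]
top mat 0.72 [ 568.1 -187.1  251.1  113.4   -8.7]
top tray 0.91 [594.4  53.2 140.3 142.1  -8.1]
side board 0.85 [427.  -30.5 369.3 130.3  -6.2]
side mat 0.74 [ 571.9 -187.2  254.6  114.5   -8.1]
side tray 0.59 [593.7  58.1 152.2 156.9  -8.4]
```

View pics/c.png

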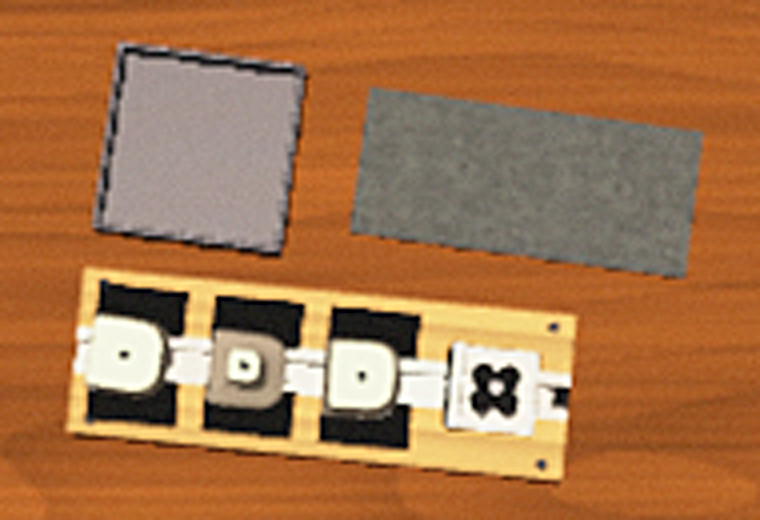

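Heels on the board match the expected pad positions. Next I move above the board.

```bash
python3 -m inch '[0,26,29,0,0,0,0,0,52,59,0,0,0,0,0,78,88,0,0,0,0,0,104,117,0,0,0,0,0,130,147,0,0,0,0]' && python3 -m inch '[0,26,29,0,0,0,0,0,52,59,0,0,0,0,0,78,88,0,0,0,0,0,104,117,0,0,0,0,0,130,147,0,0,0,0]' && python3 -m inch '[0,26,29,0,0,0,0,0,52,59,0,0,0,0,0,78,88,0,0,0,0,0,104,117,0,0,0,0,0,129,147,0,0,0,0]' && python3 -m inch '[0,0,0,0,0,0,8,0,0,0,0,0,0,16,0,0,0,0,0,0,24,0,0,0,0,0,0,32,0,0,0,0,0,0,39]' && python3 -m inch '[0,0,0,0,0,0,8,0,0,0,0,0,0,16,0,0,0,0,0,0,24,0,0,0,0,0,0,32,0,0,0,0,0,0,39]'
python3 - <<'E'
from h import *
print(ctrl.get_obs()["joint_pos"].round(1) if hasattr(ctrl.get_obs()["joint_pos"],'round') else ctrl.get_obs()["joint_pos"])
s=ctrl.snapshot("wrist"); cv2.imwrite("pics/w1.png",s["frame"][:,:,::-1]); print(s["K"],s["R"],s["t"])
for th in("board","stop","heel_block","heel_slim","heel_low","mat","tray"):
    print(th,[(round(d["p"],2),[round(x,4) for x in d["location"]]) for d in ctrl.mark_of(s,th)[:3]])
E
```

```text
clock: 2.05
tool_pos: [0.2884, 0.4598, 0.4048]
orientation: [-180.0, -0.0, -18.1]
force: [0.9, -0.5, 0.2]
opening: 0.0879
gripper_force: 0.0
clock: 2.55
tool_pos: [0.3661, 0.2795, 0.405]
orientation: [-179.9, -0.0, -18.1]
force: [0.6, 0.0, -0.4]
opening: 0.0876
gripper_force: 0.0
clock: 3.05
tool_pos: [0.4429, 0.0996, 0.4051]
orientation: [-180.0, -0.0, -18.1]
force: [0.3, 0.2, -0.6]
opening: 0.0878
gripper_force: 0.0
clock: 3.55
tool_pos: [0.4425, 0.101, 0.4048]
orientation: [-180.0, 0.0, -57.5]
force: [0.1, -0.3, 1.1]
opening: 0.0875
gripper_force: 0.0
clock: 4.05
tool_pos: [0.4425, 0.1011, 0.4049]
orientation: [-180.0, 0.0, -96.5]
force: [0.7, -0.4, 0.0]
opening: 0.088
gripper_force: 0.0
[ 37.9  -0.9 -25.8   0.  -65.  -44.3]
[[297.31863964   0.         259.39963125]
 [  0.         297.31863964 188.82588048]
 [  0.           0.           1.        ]] [[-9.93595078e-01  1.12998355e-01  4.38307438e-04]
 [ 1.09324181e-01  9.60292401e-01  2.56684102e-01]
 [ 2.85839780e-02  2.55087978e-01 -9.66495256e-01]] [ 0.42808031 -0.17679369  0.35233653]
board []
stop []
heel_block [(0.72, [0.4227, -0.0622, 0.0248])]
heel_slim [(0.77, [0.4334, 0.0175, 0.0283])]
heel_low [(0.91, [0.5609, 0.26, -0.0044]), (0.78, [0.3859, 0.288, -0.0037]), (0.66, [0.4409, 0.1037, 0.0275])]
mat []
tray [(0.92, [0.5964, 0.0514, -0.0009])]
```

View pics/w1.png

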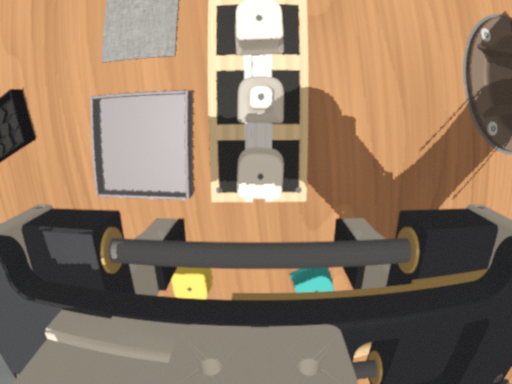

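The wrist view shows the board axis vertical at column 258, with low, slim and block at (261,170), (260,97) and (260,18), so the tool is aligned. I'm going down onto heel_low.

```bash
python3 -m inch '[0,-1,0,35,0,0,-0.4,0,-1,0,75,0,0,-0.4,0,-1,0,115,0,0,-0.4,0,-1,0,150,0,0,-0.4,0,-1,0,165,0,0,-0.4]' && python3 -m inch '[0,0,0,12,0,0,0,0,0,0,22,0,0,0,0,0,0,28,0,0,0,0,0,0,31,0,0,0,0,0,0,31,0,0,0]'
python3 - <<'E'
from h import *
s=ctrl.snapshot("wrist"); cv2.imwrite("pics/w2.png",s["frame"][:,:,::-1])
E
```

```text
clock: 4.95
tool_pos: [0.4417, 0.1015, 0.2368]
orientation: [179.8, -0.1, -95.7]
force: [-0.4, -0.1, -0.0]
opening: 0.0878
gripper_force: 0.0
clock: 5.45
tool_pos: [0.4427, 0.1022, 0.2087]
orientation: [-180.0, -0.0, -95.7]
force: [0.0, 0.2, 0.5]
opening: 0.0878
gripper_force: 0.0
```

View pics/w2.png

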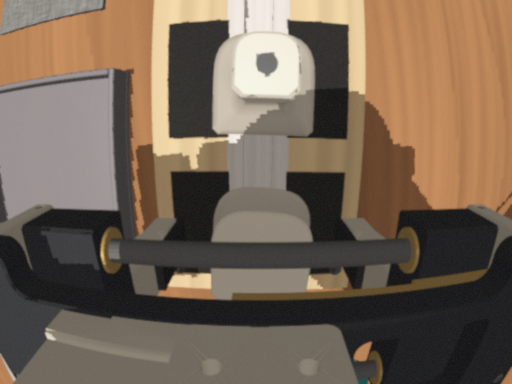

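The fingers straddle heel_low (pads at columns 150 and 368, heel centred at about 262). Now I grip, lift and carry.

```bash
python3 -m inch '[1,0,0,0,0,0,0,1,0,0,0,0,0,0,1,0,0,0,0,0,0,1,0,0,0,0,0,0,1,0,0,0,0,0,0]' && python3 -m inch '[1,0,0,0,0,0,0,1,0,0,-5,0,0,0,1,0,0,-30,0,0,0,1,0,0,-70,0,0,0,1,0,0,-110,0,0,0]' && python3 -m inch '[1,20,-16,0,0,0,0,1,45,-37,0,0,0,0,1,70,-58,0,0,0,0,1,90,-74,0,0,0,0,1,97,-80,0,0,0,0]' && python3 -m inch '[1,20,-16,0,0,0,0,1,45,-37,0,0,0,0,1,70,-58,0,0,0,0,1,90,-74,0,0,0,0,1,97,-80,0,0,0,0]'
python3 - <<'E'
from h import *
s=ctrl.snapshot("top")
print([(round(d["p"],2),np.round(d["location"],4)) for d in ctrl.mark_of(s,"heel_low")])
for c in ("top",):
  print(rect(s,"mat",.004))
E
```

```text
clock: 6.0
tool_pos: [0.4427, 0.1022, 0.2088]
orientation: [-180.0, 0.0, -95.7]
force: [-0.0, -0.3, 1.5]
opening: 0.0539
gripper_force: 29.8
clock: 6.5
tool_pos: [0.4423, 0.1019, 0.3198]
orientation: [179.9, -0.1, -95.8]
force: [0.8, 1.2, -0.3]
opening: 0.0541
gripper_force: 29.7
clock: 7.0
tool_pos: [0.5133, -0.004, 0.3187]
orientation: [180.0, -0.0, -95.9]
force: [-0.5, -0.1, -0.5]
opening: 0.054
gripper_force: 29.7
clock: 7.5
tool_pos: [0.5831, -0.1082, 0.3184]
orientation: [180.0, -0.0, -95.8]
force: [0.0, 1.1, -0.8]
opening: 0.0536
gripper_force: 29.7
[(0.88, array([ 0.56  ,  0.2582, -0.0016])), (0.56, array([0.3819, 0.2876, 0.0014])), (0.43, array([ 0.5812, -0.1113,  0.1386]))]
(0.82, array([ 562.5, -231.5,  161.5,  109.6,   -8.4]))
```

```bash
python3 -m inch '[1,0,0,25,0,0,0,1,0,0,60,0,0,0,1,0,0,95,0,0,0,1,0,0,115,0,0,0,1,0,0,122,0,0,0]' && python3 -m inch '[1,0,0,3,0,0,0,1,0,0,6,0,0,0,1,0,0,8,0,0,0,1,0,0,9,0,0,0,1,0,0,9,0,0,0]'
python3 -m inch '[0,0,0,0,0,0,0,0,0,0,0,0,0,0,0,0,0,0,0,0,0,0,0,0,0,0,0,0,0,0,0,-2,0,0,0]' && python3 -m inch '[0,0,0,-15,0,0,0,0,0,0,-50,0,0,0,0,0,0,-90,0,0,0,0,0,0,-125,0,0,0,0,0,0,-130,0,0,0]'
python3 - <<'E'
from h import *
for n in("top","side"):
  s=ctrl.snapshot(n)
  for t in("heel_low","heel_slim"):print(n,t,[(round(d["p"],2),np.round(d["location"],4)) for d in ctrl.mark_of(s,t)])
E
```

```text
clock: 8.15
tool_pos: [0.581, -0.1058, 0.1947]
orientation: [179.8, -0.0, -95.7]
force: [-0.4, 0.9, 0.1]
opening: 0.0537
gripper_force: 29.7
clock: 8.65
tool_pos: [0.5825, -0.1069, 0.1882]
orientation: [-179.9, 0.0, -95.8]
force: [1.0, -0.0, -0.5]
opening: 0.0541
gripper_force: 29.7
clock: 9.15
tool_pos: [0.5823, -0.107, 0.1895]
orientation: [180.0, -0.0, -95.8]
force: [0.3, 1.0, 0.4]
opening: 0.086
gripper_force: 0.0
clock: 9.65
tool_pos: [0.5837, -0.107, 0.3249]
orientation: [-179.5, 0.0, -95.7]
force: [0.3, -0.3, -0.1]
opening: 0.0878
gripper_force: 0.0
top heel_low [(0.89, array([0.5596, 0.2588, 0.0009])), (0.85, array([ 0.3811,  0.286 , -0.0013])), (0.62, array([ 0.5807, -0.1078,  0.0057]))]
top heel_slim [(0.78, array([0.4318, 0.0232, 0.0252]))]
side heel_low [(0.91, array([ 0.5825, -0.1068,  0.004 ])), (0.69, array([5.606e-01, 2.617e-01, 1.000e-04]))]
side heel_slim [(0.67, array([0.4315, 0.0185, 0.0254]))]
```

```bash
python3 -m inch '[0,-20,30,0,0,0,0,0,-45,66,0,0,0,0,0,-70,103,0,0,0,0,0,-93,137,0,0,0,0,0,-111,164,0,0,0,0]' && python3 -m inch '[0,0,0,0,0,0,0,0,0,0,0,0,0,0]'
python3 - <<'E'
from h import *
s=ctrl.snapshot("wrist"); cv2.imwrite("pics/w3.png",s["frame"][:,:,::-1])
for t in("heel_slim","heel_block","stop"):print(t,[(round(d["p"],2),np.round(d["location"],4)) for d in ctrl.mark_of(s,t)])
E
```

```text
clock: 10.45
tool_pos: [0.4285, 0.0206, 0.3185]
orientation: [179.9, -0.1, -95.8]
force: [1.0, 0.4, 0.3]
opening: 0.0876
gripper_force: 0.0
clock: 10.65
tool_pos: [0.4301, 0.0204, 0.3194]
orientation: [180.0, -0.0, -95.6]
force: [-0.7, -0.6, 0.0]
opening: 0.0872
gripper_force: 0.0
heel_slim [(0.71, array([0.4325, 0.0147, 0.027 ]))]
heel_block [(0.73, array([ 0.4242, -0.0601,  0.0236])), (0.28, array([ 0.5853, -0.1049,  0.0036]))]
stop [(0.91, array([ 0.4185, -0.1562,  0.0144]))]
```

View pics/w3.png

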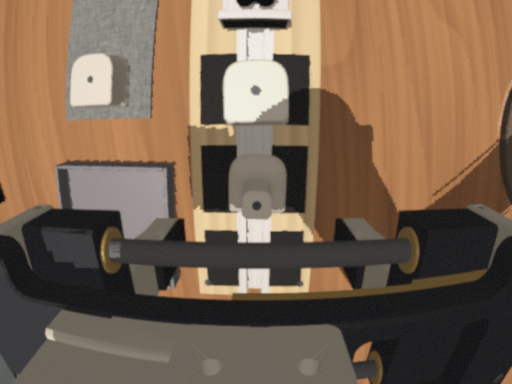

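```bash
cat >> h.py <<'E'
def wground(s,px,z):
    K,R,t=np.array(s["K"]),np.array(s["R"]),np.array(s["t"]); v=(np.array(px,float)-K[:2,2]); r=np.hypot(*v); a=r/K[0,0]
    d=R.T@np.r_[v/r*np.sin(a),np.cos(a)]; c=-R.T@t
    return c+d*(z-c[2])/d[2]
E
python3 - <<'E'
from h import *
s=ctrl.snapshot("wrist")
for px,z in(((258,205),.094),((256,90),.088),((189,25),.026),((200,290),.026),((321,25),.026),((92,80),.038),((68,112),.004),((151,119),.004)): print(px,wground(s,px,z).round(4))
E
```

```text
(258, 205) [0.4313 0.0162 0.094 ]
(256, 90) [ 0.4243 -0.0659  0.088 ]
(189, 25) [ 0.48   -0.1417  0.026 ]
(200, 290) [0.5083 0.1312 0.026 ]
(321, 25) [ 0.3579 -0.1286  0.026 ]
(92, 80) [ 0.5805 -0.1059  0.038 ]
(68, 112) [ 0.6393 -0.0845  0.004 ]
(151, 119) [ 0.535  -0.0576  0.004 ]
```

```bash
python3 -m inch '[0,3,-1,20,0,0,0,0,3,-1,45,0,0,0,0,3,-1,65,0,0,0,0,3,-1,77,0,0,0,0,3,-1,80,0,0,0]' && python3 -m inch '[0,0,0,0,0,0,0,1,0,0,0,0,0,0,1,0,0,0,0,0,0,1,0,0,0,0,0,0,1,0,0,0,0,0,0]' && python3 -m inch '[1,0,0,0,0,0,0,1,0,0,0,0,0,0,1,0,0,0,0,0,0,1,0,0,0,0,0,0,1,0,0,0,0,0,0]' && python3 -m inch '[1,0,0,-5,0,0,0,1,0,0,-25,0,0,0,1,0,0,-50,0,0,0,1,0,0,-70,0,0,0,1,0,0,-80,0,0,0]'
python3 - <<'E'
from h import *
s=ctrl.snapshot("wrist"); cv2.imwrite("pics/w4.png",s["frame"][:,:,::-1])
E
```

```text
clock: 11.4
tool_pos: [0.4309, 0.0162, 0.2381]
orientation: [179.8, -0.1, -95.8]
force: [0.1, 0.2, 0.2]
opening: 0.0874
gripper_force: 0.0
clock: 11.9
tool_pos: [0.4311, 0.0169, 0.2401]
orientation: [-180.0, 0.0, -95.7]
force: [0.5, 0.5, -0.1]
opening: 0.0613
gripper_force: 0.0
clock: 12.4
tool_pos: [0.4311, 0.0169, 0.2397]
orientation: [180.0, -0.0, -95.8]
force: [-0.0, 0.9, -0.1]
opening: 0.0218
gripper_force: 29.9
clock: 12.9
tool_pos: [0.4314, 0.017, 0.3216]
orientation: [-179.9, 0.1, -95.7]
force: [0.0, 0.5, -1.1]
opening: 0.0219
gripper_force: 29.8
```

View pics/w4.png

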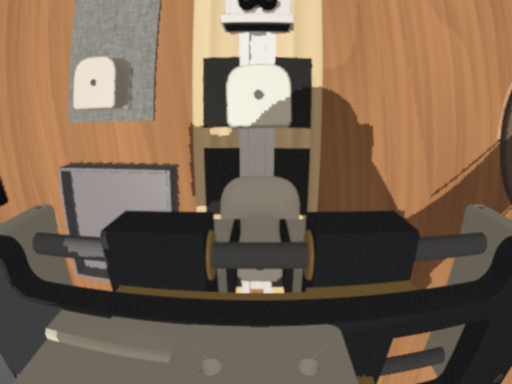

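The slim heel hangs upright in the fingers at (260,225). Next I put it on the middle of the mat.

```bash
python3 -m inch '[1,15,-12,0,0,0,0,1,40,-33,0,0,0,0,1,68,-56,0,0,0,0,1,88,-72,0,0,0,0,1,96,-79,0,0,0,0]' && python3 -m inch '[1,15,-12,0,0,0,0,1,40,-33,0,0,0,0,1,68,-56,0,0,0,0,1,88,-72,0,0,0,0,1,95,-78,0,0,0,0]' && python3 -m inch '[1,0,0,10,0,0,0,1,0,0,35,0,0,0,1,0,0,65,0,0,0,1,0,0,87,0,0,0,1,0,0,94,0,0,0]' && python3 -m inch '[1,0,0,3,0,0,0,1,0,0,5,0,0,0,1,0,0,7,0,0,0,1,0,0,8,0,0,0,1,0,0,8,0,0,0]' && python3 -m inch '[0,0,0,0,0,0,0,0,0,0,0,0,0,0,0,0,0,0,0,0,0,0,0,0,0,0,0,0,0,0,0,0,0,0,0]' && python3 -m inch '[0,0,0,-10,0,0,0,0,0,0,-40,0,0,0,0,0,0,-75,0,0,0,0,0,0,-95,0,0,0,0,0,0,-101,0,0,0]'
python3 - <<'E'
from h import *
for n in("top","side"):
  s=ctrl.snapshot(n)
  for t in("heel_low","heel_slim","heel_block"):print(n,t,[(round(d["p"],2),np.round(d["location"],4)) for d in ctrl.mark_of(s,t)])
E
```

```text
clock: 13.45
tool_pos: [0.5007, -0.0881, 0.3184]
orientation: [179.9, -0.0, -95.9]
force: [-0.6, -0.5, -0.8]
opening: 0.0221
gripper_force: 29.8
clock: 13.95
tool_pos: [0.5688, -0.1902, 0.3184]
orientation: [179.9, -0.0, -95.8]
force: [-0.1, 0.2, -1.8]
opening: 0.0218
gripper_force: 29.8
clock: 14.45
tool_pos: [0.5662, -0.1876, 0.2226]
orientation: [179.7, 0.0, -95.7]
force: [0.1, -0.4, -0.6]
opening: 0.0217
gripper_force: 29.8
clock: 14.95
tool_pos: [0.5682, -0.1889, 0.2182]
orientation: [-179.9, 0.0, -95.8]
force: [0.4, 0.5, -1.0]
opening: 0.0218
gripper_force: 29.8
clock: 15.45
tool_pos: [0.5681, -0.1889, 0.2177]
orientation: [-180.0, 0.0, -95.8]
force: [-0.2, -0.8, 0.6]
opening: 0.0564
gripper_force: 0.0
clock: 15.95
tool_pos: [0.5688, -0.189, 0.3224]
orientation: [-179.7, -0.0, -95.7]
force: [0.1, -0.5, -0.6]
opening: 0.0872
gripper_force: 0.0
top heel_low [(0.9, array([0.3822, 0.2896, 0.0018])), (0.77, array([ 0.5835, -0.106 ,  0.0069])), (0.54, array([ 0.5613,  0.261 , -0.0018]))]
top heel_slim [(0.53, array([ 0.5627, -0.1817,  0.0006]))]
top heel_block [(0.73, array([ 0.4255, -0.0634,  0.0292]))]
side heel_low [(0.91, array([ 0.3777,  0.2853, -0.0006])), (0.81, array([0.5591, 0.2626, 0.0014])), (0.73, array([ 0.5849, -0.1071,  0.0012]))]
side heel_slim [(0.88, array([ 0.5638, -0.1869,  0.0011])), (0.31, array([ 0.4171, -0.1582,  0.0127]))]
side heel_block [(0.7, array([ 0.4209, -0.0668,  0.0231]))]
```

```bash
python3 -m inch '[0,-15,22,0,0,0,0,0,-40,57,0,0,0,0,0,-70,100,0,0,0,0,0,-95,136,0,0,0,0,0,-108,155,0,0,0,0]' && python3 -m inch '[0,0,0,15,0,0,0,0,0,0,40,0,0,0,0,0,0,65,0,0,0,0,0,0,85,0,0,0,0,0,0,91,0,0,0]' && python3 -m inch '[0,0,0,0,0,0,0,0,0,0,0,0,0,0]'
python3 - <<'E'
from h import *
s=ctrl.snapshot("wrist"); cv2.imwrite("pics/w5.png",s["frame"][:,:,::-1])
E
```

```text
clock: 16.85
tool_pos: [0.4219, -0.065, 0.318]
orientation: [179.9, 0.0, -95.7]
force: [0.6, 0.6, 0.5]
opening: 0.0877
gripper_force: 0.0
clock: 17.35
tool_pos: [0.4238, -0.0661, 0.2256]
orientation: [179.8, -0.1, -95.8]
force: [0.1, 0.5, -0.2]
opening: 0.0878
gripper_force: 0.0
clock: 17.55
tool_pos: [0.4251, -0.0659, 0.2282]
orientation: [-180.0, -0.0, -95.7]
force: [0.3, 0.5, -0.7]
opening: 0.0876
gripper_force: 0.0
```

View pics/w5.png

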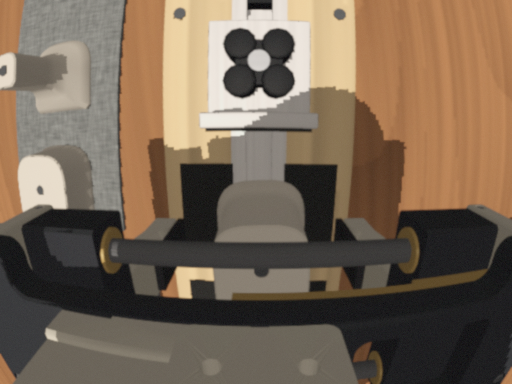

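The block is centred between the fingers (column 260), and the clover knob shows at (259,61). Next I grip, carry and place the block.

```bash
python3 -m inch '[1,0,0,0,0,0,0,1,0,0,0,0,0,0,1,0,0,0,0,0,0,1,0,0,0,0,0,0,1,0,0,0,0,0,0]' && python3 -m inch '[1,0,0,0,0,0,0,1,0,0,-5,0,0,0,1,0,0,-30,0,0,0,1,0,0,-70,0,0,0,1,0,0,-91,0,0,0]' && python3 -m inch '[1,15,-12,0,0,0,0,1,40,-31,0,0,0,0,1,68,-53,0,0,0,0,1,88,-69,0,0,0,0,1,96,-75,0,0,0,0]' && python3 -m inch '[1,15,-12,0,0,0,0,1,40,-31,0,0,0,0,1,68,-53,0,0,0,0,1,88,-69,0,0,0,0,1,96,-75,0,0,0,0]' && python3 -m inch '[1,0,0,10,0,0,0,1,0,0,40,0,0,0,1,0,0,75,0,0,0,1,0,0,97,0,0,0,1,0,0,105,0,0,0]' && python3 -m inch '[1,0,0,3,0,0,0,1,0,0,5,0,0,0,1,0,0,7,0,0,0,1,0,0,8,0,0,0,1,0,0,8,0,0,0]' && python3 -m inch '[0,0,0,0,0,0,0,0,0,0,0,0,0,0,0,0,0,0,0,0,0,0,0,0,0,0,0,0,0,0,0,0,0,0,0]' && python3 -m inch '[0,0,0,-10,0,0,0,0,0,0,-40,0,0,0,0,0,0,-75,0,0,0,0,0,0,-105,0,0,0,0,0,0,-113,0,0,0]'
python3 - <<'E'
from h import *
for n in("top","side"):
  s=ctrl.snapshot(n)
  for t in("heel_low","heel_slim","heel_block","stop","board"):print(n,t,[(round(d["p"],2),np.round(d["location"],4)) for d in ctrl.mark_of(s,t)])
cv2.imwrite("pics/s6.png",s["frame"][110:270,150:370,::-1].repeat(3,0).repeat(3,1))
E
```

```text
clock: 18.1
tool_pos: [0.4247, -0.0659, 0.2278]
orientation: [-180.0, 0.0, -95.8]
force: [-0.3, -0.4, -0.3]
opening: 0.053
gripper_force: 0.0
clock: 18.6
tool_pos: [0.4252, -0.0659, 0.3215]
orientation: [-179.9, 0.0, -95.7]
force: [0.2, 0.1, -0.5]
opening: 0.0464
gripper_force: 29.8
clock: 19.1
tool_pos: [0.4906, -0.1705, 0.3186]
orientation: [180.0, -0.0, -95.8]
force: [0.0, 0.8, -0.0]
opening: 0.0461
gripper_force: 29.8
clock: 19.6
tool_pos: [0.5554, -0.2732, 0.3182]
orientation: [180.0, -0.0, -95.8]
force: [-0.2, -0.6, -1.4]
opening: 0.046
gripper_force: 29.8
clock: 20.1
tool_pos: [0.5529, -0.2706, 0.2109]
orientation: [179.7, 0.1, -95.7]
force: [0.1, -0.3, -1.7]
opening: 0.046
gripper_force: 29.8
clock: 20.6
tool_pos: [0.5548, -0.272, 0.2062]
orientation: [-179.9, -0.0, -95.8]
force: [0.1, 0.1, -2.2]
opening: 0.0463
gripper_force: 29.8
clock: 21.1
tool_pos: [0.5547, -0.272, 0.2057]
orientation: [-180.0, -0.0, -95.8]
force: [0.8, 0.3, -0.2]
opening: 0.0807
gripper_force: 0.0
clock: 21.6
tool_pos: [0.5556, -0.2723, 0.3236]
orientation: [-179.6, -0.1, -95.7]
force: [0.7, -1.2, 0.0]
opening: 0.0879
gripper_force: 0.0
top heel_low [(0.94, array([ 0.5599,  0.26  , -0.0015])), (0.81, array([3.838e-01, 2.885e-01, 3.000e-04]))]
top heel_slim [(0.7, array([ 0.5649, -0.1825,  0.0021]))]
top heel_block [(0.79, array([ 0.5554, -0.2753,  0.0067])), (0.66, array([0.5998, 0.4527, 0.0008]))]
top stop [(0.74, array([ 0.4187, -0.1596,  0.0115]))]
top board [(0.43, array([ 0.5454, -0.5122, -0.0045]))]
side heel_low [(0.72, array([0.38  , 0.2841, 0.    ])), (0.71, array([0.5593, 0.2606, 0.0029])), (0.68, array([ 0.5834, -0.1071,  0.004 ]))]
side heel_slim [(0.85, array([ 0.5664, -0.184 ,  0.0036]))]
side heel_block [(0.74, array([ 0.5531, -0.2725,  0.0008]))]
side stop [(0.76, array([ 0.4182, -0.1563,  0.0132]))]
side board [(0.88, array([ 0.4336, -0.0386,  0.0019])), (0.19, array([ 0.5733, -0.1899,  0.0034]))]
```

View pics/s6.png

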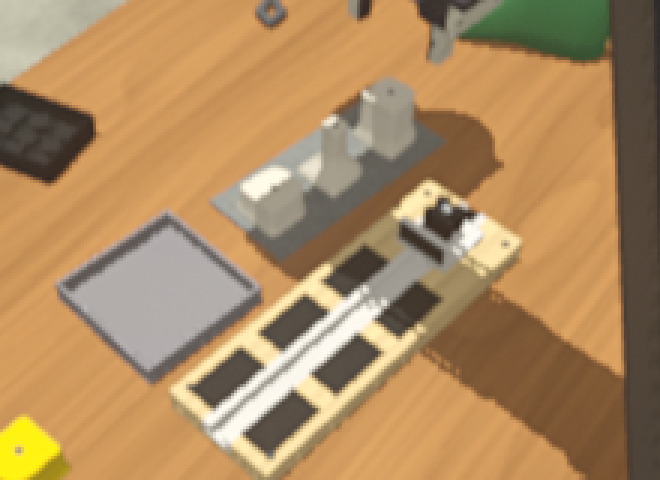

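All three heels stand on the mat: low, slim and block, left to right, at (270,200), (335,155) and (388,115) in the crop. Next I go above the knob.

```bash
python3 -m inch '[0,-15,22,0,0,0,0,0,-40,58,0,0,0,0,0,-65,96,0,0,0,0,0,-88,130,0,0,0,0,0,-101,148,0,0,0,0]' && python3 -m inch '[0,0,0,10,0,0,0,0,0,0,20,0,0,0,0,0,0,20,0,0,0]'
python3 - <<'E'
from h import *
s=ctrl.snapshot("wrist"); cv2.imwrite("pics/w7.png",s["frame"][:,:,::-1])
print([(round(d["p"],2),np.round(d["location"],4)) for d in ctrl.mark_of(s,"stop")])
import pickle; pickle.dump(s,open("s7.pkl","wb"))
s=ctrl.snapshot("top"); print(rect(s,"board",.026))
m=ctrl.trace(s,"board")[0]["pixels"]
im=cv2.cvtColor(s["frame"],cv2.COLOR_RGB2HSV)
# bright track pixels between board y -60..170 -> fit line
ys,xs=np.where(m&(im[...,1]<60)&(im[...,2]>110)); w=ground(s,np.c_[xs,ys],.026)
b=np.array([-6.1])*np.pi/180; by=np.array([-np.sin(b[0]),np.cos(b[0])]); v=(w-[.427,-.031]); a=v@by; l=v@[by[1],-by[0]]
k=(a>-.07)&(a<.17)&(abs(l)<.03); print(k.sum(),np.polyfit(a[k],l[k],1))
E
```

```text
clock: 22.7
tool_pos: [0.415, -0.1556, 0.3185]
orientation: [180.0, 0.0, -95.7]
force: [0.1, 0.6, 1.5]
opening: 0.0874
gripper_force: 0.0
clock: 23.0
tool_pos: [0.4177, -0.1568, 0.2972]
orientation: [179.9, -0.0, -95.8]
force: [-0.5, 0.3, 0.1]
opening: 0.0872
gripper_force: 0.0
[(0.65, array([ 0.4156, -0.1584,  0.0122]))]
(0.55, array([497.9, 115.8,  44. ,   8.8,  -0.6]))Traceback (most recent call last):
  File "<stdin>", line 11, in <module>
    raise TypeError("expected non-empty vector for x")
TypeError: expected non-empty vector for x
```

View pics/w7.png

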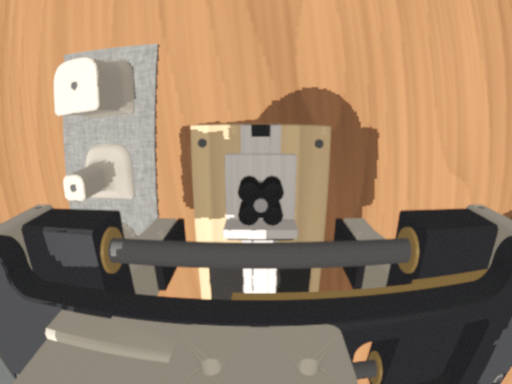

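Run:
```python
from h import *
import pickle; s=pickle.load(open("s7.pkl","rb"))
for px,z in(((260,203),.0695),((202,143),.026),((319,143.5),.026),((191,125),.026),((331,125),.026),((63,62),.004)): print(px,wground(s,px,z).round(4))
t=ctrl.snapshot("wrist")
a=[wground(s,p,.026) for p in((191,125),(331,125),(202,143),(319,143.5))]
for i in(0,2): d=a[i]-a[i+1]; print(np.degrees(np.arctan2(d[1],d[0])))
```

```text
(260, 203) [ 0.4161 -0.1606  0.0695]
(202, 143) [ 0.4615 -0.2055  0.026 ]
(319, 143.5) [ 0.3614 -0.1949  0.026 ]
(191, 125) [ 0.4691 -0.2221  0.026 ]
(331, 125) [ 0.3496 -0.2101  0.026 ]
(63, 62) [ 0.6101 -0.3136  0.004 ]
-5.742851190356266
-6.0245032601143125
```

```bash
python3 -m inch '[0,4,1,15,0,0,0,0,4,1,40,0,0,0,0,4,1,60,0,0,0,0,4,1,74,0,0,0,0,4,1,78,0,0,0]' && python3 -m inch '[0,0,0,1,0,0,0,0,0,0,2,0,0,0,1,0,0,3,0,0,0,1,0,0,3,0,0,0,1,0,0,3,0,0,0]' && python3 -m inch '[1,0,0,0,0,0,0,1,0,0,0,0,0,0,1,0,0,0,0,0,0,1,0,0,0,0,0,0,1,0,0,0,0,0,0]' && python3 -m inch '[1,-5,0,0,0,0,0,1,-10,0,0,0,0,0,1,-20,0,0,0,0,0,1,-25,0,0,0,0,0,1,-30,0,0,0,0,0]'
python3 - <<'E'
from h import *
o=ctrl.get_obs(); print(o["force"],o["moment"])
E
```

```text
clock: 23.8
tool_pos: [0.4159, -0.1607, 0.2194]
orientation: [179.9, -0.0, -95.8]
force: [0.1, 0.2, 0.5]
opening: 0.0878
gripper_force: 0.0
clock: 24.3
tool_pos: [0.4163, -0.1605, 0.2181]
orientation: [-180.0, 0.0, -95.7]
force: [-0.3, -1.0, 0.1]
opening: 0.0694
gripper_force: 0.0
clock: 24.8
tool_pos: [0.4162, -0.1605, 0.2177]
orientation: [180.0, -0.0, -95.8]
force: [-0.4, -0.3, 0.6]
opening: 0.0335
gripper_force: 29.9
clock: 25.3
tool_pos: [0.4192, -0.13, 0.2176]
orientation: [180.0, -0.0, -95.7]
force: [-0.8, -1.5, 0.1]
opening: 0.0328
gripper_force: 29.9
[-0.81187302 -1.45662395  0.05437714] [-0.32278733 -0.02905049 -0.0548286 ]
```

```bash
python3 -m inch '[1,-10,0,0,0,0,0,1,-30,0,0,0,0,0,1,-50,0,0,0,0,0,1,-65,0,0,0,0,0,1,-75,0,0,0,0,0]' && python3 -m inch '[1,-10,0,0,0,0,0,1,-30,0,0,0,0,0,1,-50,0,0,0,0,0,1,-65,0,0,0,0,0,1,-75,0,0,0,0,0]' && python3 -m inch '[1,-10,0,0,0,0,0,1,-30,0,0,0,0,0,1,-50,0,0,0,0,0,1,-65,0,0,0,0,0,1,-75,0,0,0,0,0]'
python3 - <<'E'
from h import *
o=ctrl.get_obs(); print(o["force"],o["moment"])
for n in("top","side"):
  s=ctrl.snapshot(n)
  print(n,[(round(d["p"],2),np.round(d["location"],4)) for d in ctrl.mark_of(s,"stop")],rect(s,"tray",.024))
E
```

```text
clock: 25.8
tool_pos: [0.4268, -0.0547, 0.2177]
orientation: [-180.0, 0.0, -95.7]
force: [-0.1, -1.6, 0.7]
opening: 0.0329
gripper_force: 29.9
clock: 26.3
tool_pos: [0.4343, 0.0196, 0.2177]
orientation: [180.0, -0.0, -95.7]
force: [-0.9, -2.0, 2.1]
opening: 0.033
gripper_force: 29.9
clock: 26.8
tool_pos: [0.4419, 0.0941, 0.2176]
orientation: [180.0, -0.0, -95.7]
force: [1.6, -5.8, 3.6]
opening: 0.0334
gripper_force: 30.0
[ 1.59631894 -5.8346466   3.57456267] [-1.80013932 -0.76401509 -0.03487402]
top [] (0.79, array([592.8,  53. , 142. , 145.1,  -8.1]))
side [] (0.88, array([645.1,  95.3,  70.6, 141.8,  37. ]))
```

```bash
python3 -m inch '[1,-5,0,-0.5,0,0,0,1,-15,0,-0.5,0,0,0,1,-25,0,-0.5,0,0,0,1,-35,0,-0.5,0,0,0,1,-40,0,-0.5,0,0,0]' && python3 -m inch '[1,-5,0,0,0,0,0,1,-12,0,0,0,0,0,1,-20,0,0,0,0,0,1,-25,0,0,0,0,0,1,-25,0,0,0,0,0]'
python3 - <<'E'
from h import *
o=ctrl.get_obs(); print(o["force"],o["moment"])
s=ctrl.snapshot("side"); cv2.imwrite("pics/s8.png",s["frame"][:,:,::-1])
print([(round(d["p"],2),np.round(d["location"],4)) for d in ctrl.mark_of(s,"stop")])
E
```

```text
clock: 27.6
tool_pos: [0.446, 0.134, 0.2181]
orientation: [-180.0, 0.0, -95.7]
force: [4.4, -3.2, -2.1]
opening: 0.0331
gripper_force: 30.0
clock: 28.1
tool_pos: [0.4485, 0.1586, 0.2182]
orientation: [-180.0, 0.0, -95.7]
force: [2.9, 0.6, -2.5]
opening: 0.0333
gripper_force: 29.9
[ 2.90365588  0.63397334 -2.47121918] [ 0.46023465 -1.03387094  0.03244645]
[]
```

View pics/s8.png

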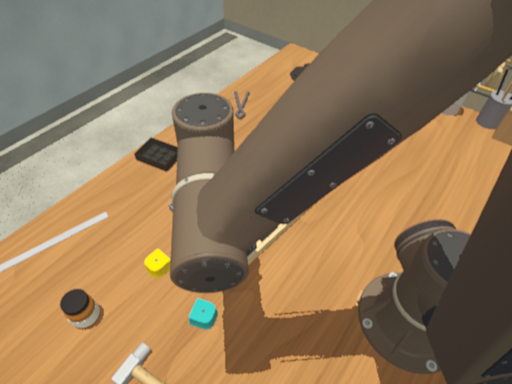

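The arm hides the stop in the side view, but the 0.32 m of travel puts it near the open end. I'll pull a little further, then lift with care.

```bash
python3 -m inch '[1,-5,-0.5,0,0,0,0,1,-12,-1,0,0,0,0,1,-20,-1,0,0,0,0,1,-27,-1,0,0,0,0,1,-28,-1,0,0,0,0]' && python3 -m inch '[1,0,0,-1,0,0,0,1,0,0,-2,0,0,0,1,0,0,-4,0,0,0,1,0,0,-6,0,0,0,1,0,0,-6,0,0,0]'
python3 - <<'E'
from h import *
o=ctrl.get_obs(); print(o["force"],o["moment"])
s=ctrl.snapshot("wrist"); cv2.imwrite("pics/w9.png",s["frame"][:,:,::-1])
E
```

```text
clock: 28.7
tool_pos: [0.4522, 0.1866, 0.2181]
orientation: [180.0, 0.0, -95.7]
force: [-0.0, -1.1, -1.7]
opening: 0.0333
gripper_force: 29.9
clock: 29.2
tool_pos: [0.4522, 0.1855, 0.2246]
orientation: [-180.0, 0.0, -95.8]
force: [-0.4, -0.5, -2.2]
opening: 0.033
gripper_force: 29.9
[-0.38788796 -0.46665602 -2.22607137] [ 0.08606859 -0.12799769  0.01624723]
```

View pics/w9.png

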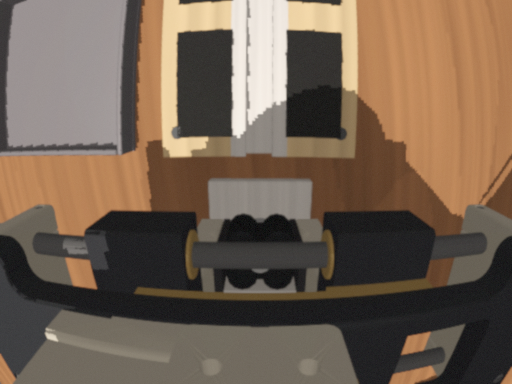

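The stop hangs free of the track, and its 2.2 N matches its weight. Now the tray.

```bash
python3 -m inch '[1,0,0,-10,0,0,0,1,0,0,-30,0,0,0,1,0,0,-55,0,0,0,1,0,0,-75,0,0,0,1,0,0,-80,0,0,0]' && python3 -m inch '[1,15,-20,0,0,0,0,1,40,-53,0,0,0,0,1,70,-93,0,0,0,0,1,100,-132,0,0,0,0,1,118,-156,0,0,0,0]' && python3 -m inch '[1,0,0,10,0,0,0,1,0,0,30,0,0,0,1,0,0,55,0,0,0,1,0,0,78,0,0,0,1,0,0,85,0,0,0]'
python3 - <<'E'
from h import *
s=ctrl.snapshot("wrist"); cv2.imwrite("pics/w10.png",s["frame"][:,:,::-1])
E
```

```text
clock: 29.75
tool_pos: [0.4526, 0.186, 0.307]
orientation: [-179.8, 0.2, -95.7]
force: [0.6, 1.1, -1.6]
opening: 0.0332
gripper_force: 29.9
clock: 30.25
tool_pos: [0.5971, 0.0503, 0.3034]
orientation: [180.0, -0.0, -95.8]
force: [-0.4, 2.0, -1.6]
opening: 0.0334
gripper_force: 29.9
clock: 30.75
tool_pos: [0.5939, 0.0523, 0.2161]
orientation: [179.7, -0.1, -95.8]
force: [0.1, 0.2, -1.2]
opening: 0.0335
gripper_force: 29.9
```

View pics/w10.png

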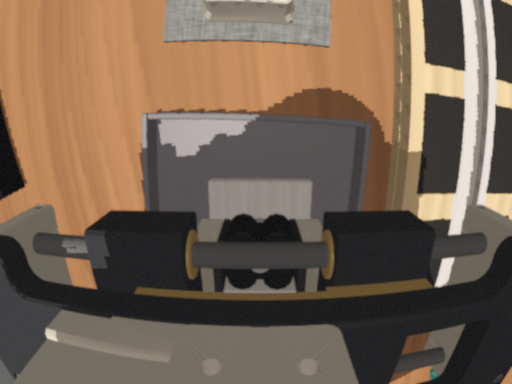

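The stop is centred over the tray, whose walls are at columns 148 and 365. I'll lower it the last bit and release.

```bash
python3 -m inch '[1,0,0,3,0,0,0,1,0,0,6,0,0,0,1,0,0,9,0,0,0,1,0,0,10.5,0,0,0,1,0,0,10.5,0,0,0]' && python3 -m inch '[1,0,0,0.5,0,0,0,1,0,0,1,0,0,0,1,0,0,1,0,0,0]'
```

```text
clock: 31.3
tool_pos: [0.5955, 0.0526, 0.2089]
orientation: [-180.0, 0.0, -95.8]
force: [1.9, -0.6, -2.1]
opening: 0.0328
gripper_force: 29.9
clock: 31.6
tool_pos: [0.5956, 0.0526, 0.2082]
orientation: [-180.0, 0.0, -95.7]
force: [-1.6, 0.5, 3.4]
opening: 0.0335
gripper_force: 29.9
```

```bash
python3 -m inch '[0,0,0,0,0,0,0,0,0,0,0,0,0,0,0,0,0,0,0,0,0,0,0,0,0,0,0,0,0,0,0,0,0,0,0]' && python3 -m inch '[0,0,0,-10,0,0,0,0,0,0,-40,0,0,0,0,0,0,-75,0,0,0,0,0,0,-105,0,0,0,0,0,0,-111,0,0,0]' && python3 -m inch '[0,20,0,0,0,0,0,0,60,-1,0,0,0,0,0,105,-2,0,0,0,0,0,145,-3,0,0,0,0,0,160,-3,0,0,0,0]' && python3 -m inch '[0,0,0,0,0,0,0,0,0,0,0,0,0,0]'
python3 - <<'E'
from h import *
for n in("wrist","top","side"):
  s=ctrl.snapshot(n)
  if n=="wrist": cv2.imwrite("pics/w11.png",s["frame"][:,:,::-1])
  for t in("stop","heel_low"):print(n,t,[(round(d["p"],2),np.round(d["location"],4)) for d in ctrl.mark_of(s,t)])
cv2.imwrite("pics/s11.png",s["frame"][:,:,::-1])
E
```

```text
clock: 32.1
tool_pos: [0.5955, 0.0526, 0.2076]
orientation: [180.0, -0.0, -95.8]
force: [-0.2, 0.0, -0.0]
opening: 0.0675
gripper_force: 0.0
clock: 32.6
tool_pos: [0.5965, 0.0528, 0.3237]
orientation: [-179.6, 0.1, -95.7]
force: [0.7, -0.3, 0.0]
opening: 0.0874
gripper_force: 0.0
clock: 33.1
tool_pos: [0.5816, -0.1097, 0.3188]
orientation: [180.0, -0.0, -95.9]
force: [-0.3, 0.4, -0.8]
opening: 0.0876
gripper_force: 0.0
clock: 33.3
tool_pos: [0.5824, -0.1069, 0.3188]
orientation: [-180.0, 0.0, -95.8]
force: [0.2, 0.7, 0.1]
opening: 0.0878
gripper_force: 0.0
wrist stop []
wrist heel_low [(0.68, array([ 0.5817, -0.1065,  0.0052]))]
top stop [(0.47, array([0.597 , 0.0581, 0.0048]))]
top heel_low [(0.91, array([0.5593, 0.2591, 0.0027])), (0.57, array([ 0.5828, -0.1073,  0.0091])), (0.56, array([0.3814, 0.2876, 0.0012]))]
side stop [(0.73, array([0.6017, 0.0527, 0.0048]))]
side heel_low [(0.87, array([0.5618, 0.2636, 0.0027])), (0.87, array([0.3801, 0.2846, 0.0008])), (0.77, array([ 0.5852, -0.1065,  0.0025])), (0.57, array([0.5974, 0.0528, 0.0035]))]
```

View pics/s11.png

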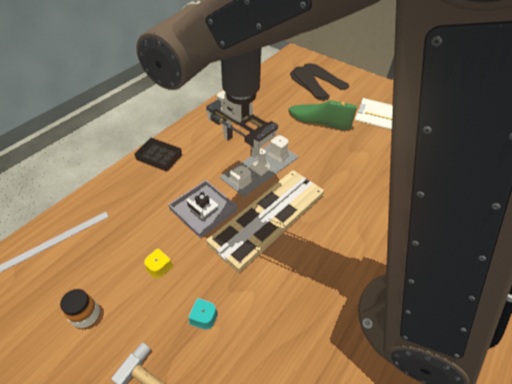

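The stop stands upright in the tray at (203,203). Next I return heel_low.

```bash
python3 -m inch '[0,0,0,20,0,0,0,0,0,0,55,0,0,0,0,0,0,90,0,0,0,0,0,0,118,0,0,0,0,0,0,127,0,0,0]' && python3 -m inch '[0,0,0,0,0,0,0,1,0,0,0,0,0,0,1,0,0,0,0,0,0,1,0,0,0,0,0,0,1,0,0,0,0,0,0]' && python3 -m inch '[1,0,0,0,0,0,0,1,0,0,0,0,0,0,1,0,0,-5,0,0,0,1,0,0,-30,0,0,0,1,0,0,-60,0,0,0]' && python3 -m inch '[1,0,0,-30,0,0,0,1,0,0,-55,0,0,0,1,0,0,-67,0,0,0,1,-10,8,-67,0,0,0,1,-34,28,-67,0,0,0]' && python3 -m inch '[1,-30,25,0,0,0,0,1,-60,49,0,0,0,0,1,-85,70,0,0,0,0,1,-105,87,0,0,0,0,1,-120,99,0,0,0,0]' && python3 -m inch '[1,-20,17,0,0,0,0,1,-35,29,0,0,0,0,1,-40,33,5,0,0,0,1,-40,33,20,0,0,0,1,-40,33,40,0,0,0]' && python3 -m inch '[1,0,0,25,0,0,0,1,0,0,45,0,0,0,1,0,0,58,0,0,0,1,0,0,62,0,0,0,1,0,0,64,0,0,0]' && python3 -m inch '[1,0,0,0.5,0,0,0,1,0,0,0.5,0,0,0]'
python3 - <<'E'
from h import *
s=ctrl.snapshot("wrist"); cv2.imwrite("pics/w12.png",s["frame"][:,:,::-1])
E
```

```text
clock: 34.25
tool_pos: [0.5812, -0.1069, 0.1887]
orientation: [179.7, -0.0, -95.8]
force: [0.4, -0.1, -0.3]
opening: 0.0875
gripper_force: 0.0
clock: 34.75
tool_pos: [0.5827, -0.1069, 0.1927]
orientation: [-179.9, 0.0, -95.7]
force: [-0.5, 1.0, -0.3]
opening: 0.0611
gripper_force: 0.0
clock: 35.25
tool_pos: [0.5818, -0.107, 0.2512]
orientation: [179.8, -0.0, -95.8]
force: [0.5, -0.5, -0.4]
opening: 0.0503
gripper_force: 29.5
clock: 35.75
tool_pos: [0.5577, -0.0705, 0.3175]
orientation: [179.9, -0.0, -95.9]
force: [-0.2, 1.1, -1.5]
opening: 0.0505
gripper_force: 29.5
clock: 36.25
tool_pos: [0.4695, 0.0602, 0.3173]
orientation: [179.9, -0.0, -95.7]
force: [1.0, -0.1, -0.3]
opening: 0.0506
gripper_force: 29.5
clock: 36.75
tool_pos: [0.4422, 0.1023, 0.2778]
orientation: [-180.0, 0.0, -95.7]
force: [-0.1, 0.4, -2.0]
opening: 0.0504
gripper_force: 29.5
clock: 37.25
tool_pos: [0.4416, 0.1013, 0.214]
orientation: [179.8, -0.2, -95.8]
force: [-11.7, -0.6, 22.3]
opening: 0.0505
gripper_force: 29.6
clock: 37.45
tool_pos: [0.4424, 0.1018, 0.2142]
orientation: [180.0, -0.0, -95.8]
force: [0.8, -0.4, -0.2]
opening: 0.05
gripper_force: 29.5
```

View pics/w12.png

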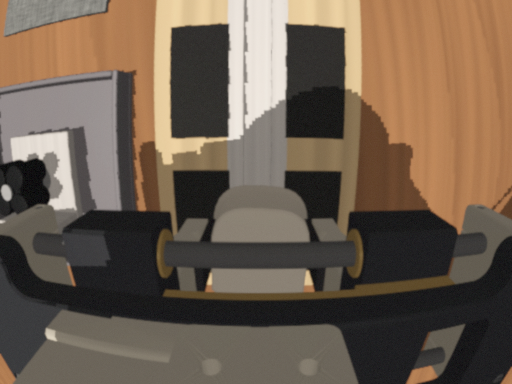

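Heel_low is back on its pad, looking as it did before. I'm releasing it and fetching slim.

```bash
python3 -m inch '[0,0,0,0,0,0,0,0,0,0,0,0,0,0,0,0,0,0,0,0,0,0,0,0,0,0,0,0,0,0,0,0,0,0,0]' && python3 -m inch '[0,0,0,-10,0,0,0,0,0,0,-35,0,0,0,0,0,0,-70,0,0,0,0,0,0,-98,0,0,0,0,0,0,-105,0,0,0]' && python3 -m inch '[0,15,-8,0,0,0,0,0,45,-25,0,0,0,0,0,80,-44,0,0,0,0,0,115,-64,0,0,0,0,0,145,-81,0,0,0,0]' && python3 -m inch '[0,35,-20,0,0,0,0,0,70,-39,0,0,0,0,0,100,-55,0,0,0,0,0,122,-68,0,0,0,0,0,132,-73,0,0,0,0]' && python3 -m inch '[0,0,0,0,0,0,0,0,0,0,0,0,0,0]'
python3 - <<'E'
from h import *
s=ctrl.snapshot("wrist")
print([(round(d["p"],2),np.round(d["location"],4)) for d in ctrl.mark_of(s,"heel_slim")])
s=ctrl.snapshot("top")
print([(round(d["p"],2),np.round(d["location"],4)) for d in ctrl.mark_of(s,"heel_low")])
E
```

```text
clock: 38.0
tool_pos: [0.4427, 0.1022, 0.2142]
orientation: [-180.0, 0.0, -95.8]
force: [-0.5, 0.3, 0.1]
opening: 0.0842
gripper_force: 0.0
clock: 38.5
tool_pos: [0.4434, 0.1025, 0.3231]
orientation: [-179.7, 0.2, -95.7]
force: [0.9, -0.4, 0.1]
opening: 0.0875
gripper_force: 0.0
clock: 39.0
tool_pos: [0.509, -0.0519, 0.3194]
orientation: [180.0, -0.0, -95.8]
force: [1.3, 1.0, 0.2]
opening: 0.0875
gripper_force: 0.0
clock: 39.5
tool_pos: [0.5686, -0.1909, 0.3187]
orientation: [180.0, -0.0, -95.9]
force: [-0.8, 0.7, -0.0]
opening: 0.0878
gripper_force: 0.0
clock: 39.7
tool_pos: [0.5677, -0.1886, 0.319]
orientation: [180.0, 0.0, -95.8]
force: [-0.7, 0.6, -0.7]
opening: 0.0877
gripper_force: 0.0
[(0.87, array([ 0.5672, -0.1865,  0.0019]))]
[(0.85, array([0.3827, 0.2859, 0.0015])), (0.55, array([ 0.5614,  0.2581, -0.0009]))]
```

```bash
python3 -m inch '[0,0,0,15,0,0,0,0,0,0,45,0,0,0,0,0,0,75,0,0,0,0,0,0,95,0,0,0,0,0,0,101,0,0,0]' && python3 -m inch '[0,0,0,0,0,0,0,1,0,0,0,0,0,0,1,0,0,0,0,0,0,1,0,0,0,0,0,0,1,0,0,0,0,0,0]' && python3 -m inch '[1,0,0,0,0,0,0,1,0,0,0,0,0,0,1,0,0,0,0,0,0,1,0,0,0,0,0,0,1,0,0,-5,0,0,0]' && python3 -m inch '[1,0,0,-20,0,0,0,1,0,0,-50,0,0,0,1,0,0,-80,0,0,0,1,0,0,-94,0,0,0,1,0,0,-96,0,0,0]' && python3 -m inch '[1,-15,12,0,0,0,0,1,-40,33,0,0,0,0,1,-65,53,0,0,0,0,1,-88,72,0,0,0,0,1,-96,79,0,0,0,0]' && python3 -m inch '[1,-15,12,0,0,0,0,1,-40,33,0,0,0,0,1,-65,53,0,0,0,0,1,-88,72,0,0,0,0,1,-95,78,0,0,0,0]' && python3 -m inch '[1,0,0,15,0,0,0,1,0,0,40,0,0,0,1,0,0,58,0,0,0,1,0,0,68,0,0,0,1,0,0,72,0,0,0]' && python3 -m inch '[1,0,0,2,0,0,0,1,0,0,4,0,0,0,1,0,0,6,0,0,0,1,0,0,7,0,0,0,1,0,0,7,0,0,0]'
python3 - <<'E'
from h import *
s=ctrl.snapshot("wrist"); cv2.imwrite("pics/w13.png",s["frame"][:,:,::-1])
E
```

```text
clock: 40.4
tool_pos: [0.5672, -0.1882, 0.2161]
orientation: [179.8, -0.0, -95.7]
force: [-0.4, 0.9, -0.1]
opening: 0.0874
gripper_force: 0.0
clock: 40.9
tool_pos: [0.5683, -0.1889, 0.2189]
orientation: [-179.9, 0.0, -95.8]
force: [-0.4, 0.1, 0.1]
opening: 0.0612
gripper_force: 0.0
clock: 41.4
tool_pos: [0.5678, -0.1889, 0.2227]
orientation: [179.9, -0.0, -95.8]
force: [0.5, 0.5, -0.9]
opening: 0.0221
gripper_force: 30.0
clock: 41.9
tool_pos: [0.5686, -0.1889, 0.3214]
orientation: [-179.8, 0.0, -95.7]
force: [-0.3, 0.2, -0.8]
opening: 0.0217
gripper_force: 30.0
clock: 42.4
tool_pos: [0.4973, -0.0841, 0.318]
orientation: [179.9, 0.0, -95.7]
force: [-0.4, -0.1, -0.1]
opening: 0.0216
gripper_force: 30.0
clock: 42.9
tool_pos: [0.4297, 0.0179, 0.3185]
orientation: [179.9, -0.0, -95.7]
force: [-0.3, 0.2, -0.6]
opening: 0.0218
gripper_force: 30.0
clock: 43.4
tool_pos: [0.431, 0.0165, 0.246]
orientation: [179.9, -0.1, -95.8]
force: [0.6, -1.1, 0.2]
opening: 0.022
gripper_force: 30.0
clock: 43.9
tool_pos: [0.4314, 0.0168, 0.2431]
orientation: [-179.9, 0.0, -95.7]
force: [-12.6, -0.4, 36.6]
opening: 0.022
gripper_force: 30.0
```

View pics/w13.png

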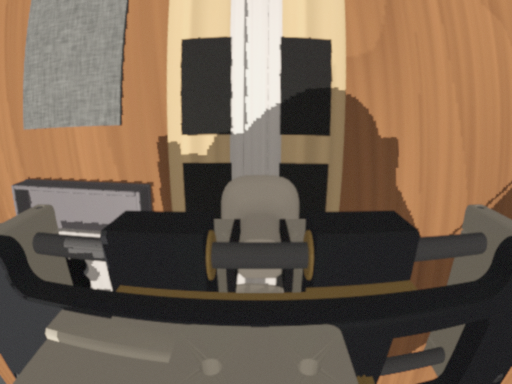

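Slim is on its pad. The grip closed about 3 mm higher than planned, so contact came early. I'll ease off and release.

```bash
python3 -m inch '[1,0,0,-1,0,0,0,1,0,0,-2,0,0,0,1,0,0,-2.5,0,0,0,1,0,0,-2.5,0,0,0]' && python3 -m inch '[0,0,0,0,0,0,0,0,0,0,0,0,0,0,0,0,0,0,0,0,0,0,0,0,0,0,0,0,0,0,0,0,0,0,0]' && python3 -m inch '[0,0,0,0,0,0,0,0,0,0,-20,0,0,0,0,0,0,-45,0,0,0,0,0,0,-65,0,0,0,0,0,0,-77,0,0,0]'
python3 - <<'E'
from h import *
for n in("top","side"):
  s=ctrl.snapshot(n)
  for t in("heel_low","heel_slim","heel_block"):print(n,t,[(round(d["p"],2),np.round(d["location"],4)) for d in ctrl.mark_of(s,t)])
E
```

```text
clock: 44.35
tool_pos: [0.4313, 0.017, 0.2432]
orientation: [-179.9, 0.0, -95.7]
force: [-2.5, 0.7, 7.2]
opening: 0.0222
gripper_force: 30.0
clock: 44.85
tool_pos: [0.431, 0.0169, 0.2426]
orientation: [180.0, -0.0, -95.8]
force: [-0.4, 0.1, 0.7]
opening: 0.0562
gripper_force: 0.0
clock: 45.35
tool_pos: [0.4313, 0.0169, 0.3212]
orientation: [-179.9, 0.1, -95.7]
force: [0.2, 0.7, -0.5]
opening: 0.0873
gripper_force: 0.0
top heel_low [(0.73, array([0.5579, 0.2589, 0.0007]))]
top heel_slim []
top heel_block [(0.79, array([ 0.5534, -0.2715,  0.006 ]))]
side heel_low [(0.93, array([0.3815, 0.2839, 0.003 ])), (0.81, array([0.563 , 0.2605, 0.0031])), (0.75, array([0.4429, 0.1048, 0.0248]))]
side heel_slim [(0.71, array([0.4302, 0.0205, 0.0266]))]
side heel_block [(0.67, array([ 5.516e-01, -2.724e-01, -4.000e-04]))]
```

```bash
python3 -m inch '[0,15,-8,0,0,0,0,0,45,-25,0,0,0,0,0,80,-44,0,0,0,0,0,115,-64,0,0,0,0,0,145,-80,0,0,0,0]' && python3 -m inch '[0,35,-20,0,0,0,0,0,70,-39,0,0,0,0,0,100,-56,0,0,0,0,0,122,-67,0,0,0,0,0,130,-72,0,0,0,0]' && python3 -m inch '[0,0,0,10,0,0,0,0,0,0,40,0,0,0,0,0,0,75,0,0,0,0,0,0,105,0,0,0,0,0,0,113,0,0,0]' && python3 -m inch '[0,0,0,0,0,0,0,0,0,0,0,0,0,0]'
python3 - <<'E'
from h import *
s=ctrl.snapshot("wrist"); print([(round(d["p"],2),np.round(d["location"],4)) for d in ctrl.mark_of(s,"heel_block")])
E
python3 -m inch '[1,0,0,0,0,0,0,1,0,0,0,0,0,0,1,0,0,0,0,0,0,1,0,0,0,0,0,0,1,0,0,0,0,0,0]' && python3 -m inch '[1,0,0,0,0,0,0,1,0,0,0,0,0,0,1,0,0,0,0,0,0,1,0,0,-10,0,0,0,1,0,0,-40,0,0,0]' && python3 -m inch '[1,0,0,-30,0,0,0,1,0,0,-60,0,0,0,1,0,0,-73,0,0,0,1,0,0,-73,0,0,0]'
```

```text
clock: 46.25
tool_pos: [0.4968, -0.1371, 0.3189]
orientation: [179.9, -0.0, -95.8]
force: [0.1, 0.7, 0.2]
opening: 0.0875
gripper_force: 0.0
clock: 46.75
tool_pos: [0.5551, -0.2741, 0.3181]
orientation: [179.9, -0.0, -95.9]
force: [0.1, -0.6, -0.2]
opening: 0.0878
gripper_force: 0.0
clock: 47.25
tool_pos: [0.5527, -0.2704, 0.2027]
orientation: [179.6, 0.1, -95.7]
force: [-0.6, 1.7, 0.5]
opening: 0.0877
gripper_force: 0.0
clock: 47.45
tool_pos: [0.5553, -0.2716, 0.2078]
orientation: [-179.9, -0.0, -95.7]
force: [0.4, -0.5, -0.3]
opening: 0.0875
gripper_force: 0.0
[(0.59, array([ 0.5511, -0.2683,  0.0027]))]
clock: 48.05
tool_pos: [0.5547, -0.272, 0.2067]
orientation: [-180.0, 0.0, -95.8]
force: [0.3, 0.7, -1.3]
opening: 0.0535
gripper_force: 0.0
clock: 48.55
tool_pos: [0.5535, -0.2717, 0.2446]
orientation: [179.7, 0.1, -95.8]
force: [0.1, -0.2, -0.8]
opening: 0.0456
gripper_force: 29.8
clock: 48.95
tool_pos: [0.5552, -0.2721, 0.3222]
orientation: [-179.8, -0.0, -95.7]
force: [0.6, 0.6, -1.2]
opening: 0.0459
gripper_force: 29.8
```

```bash
python3 -m inch '[1,-15,12,0,0,0,0,1,-40,31,0,0,0,0,1,-65,51,0,0,0,0,1,-88,69,0,0,0,0,1,-96,75,0,0,0,0]' && python3 -m inch '[1,-15,12,0,0,0,0,1,-40,31,0,0,0,0,1,-65,51,0,0,0,0,1,-88,69,0,0,0,0,1,-96,75,0,0,0,0]' && python3 -m inch '[1,0,0,15,0,0,0,1,0,0,45,0,0,0,1,0,0,70,0,0,0,1,0,0,82,0,0,0,1,0,0,84,0,0,0]' && python3 -m inch '[1,0,0,2,0,0,0,1,0,0,4,0,0,0,1,0,0,5,0,0,0,1,0,0,6,0,0,0,1,0,0,6,0,0,0]'
```

```text
clock: 49.45
tool_pos: [0.4877, -0.1674, 0.3183]
orientation: [179.8, 0.0, -95.7]
force: [0.2, -0.3, -1.3]
opening: 0.046
gripper_force: 29.8
clock: 49.95
tool_pos: [0.4232, -0.0649, 0.3188]
orientation: [179.9, -0.0, -95.7]
force: [0.4, -0.6, -0.4]
opening: 0.0462
gripper_force: 29.8
clock: 50.45
tool_pos: [0.4242, -0.0663, 0.2336]
orientation: [179.8, -0.1, -95.8]
force: [0.1, -1.0, -0.9]
opening: 0.0461
gripper_force: 29.8
clock: 50.95
tool_pos: [0.4248, -0.0659, 0.2299]
orientation: [-180.0, 0.0, -95.8]
force: [-0.0, 0.6, -0.7]
opening: 0.0461
gripper_force: 29.8
```

```bash
python3 -m inch '[1,0,0,0.5,0,0,0,1,0,0,1,0,0,0,1,0,0,1,0,0,0]' && python3 -m inch '[0,0,0,0,0,0,0,0,0,0,0,0,0,0,0,0,0,0,0,0,0,0,0,0,0,0,0,0,0,0,0,0,0,0,0]' && python3 -m inch '[0,0,0,0,0,0,0,0,0,0,-20,0,0,0,0,0,0,-60,0,0,0,0,0,0,-100,0,0,0,0,0,0,-130,0,0,0]' && python3 -m inch '[0,15,-25,-10,0,0,0,0,35,-60,-20,0,0,0,0,60,-100,-20,0,0,0,0,85,-140,-20,0,0,0,0,95,-160,-20,0,0,0]' && python3 -m inch '[0,15,-15,0,0,0,0,0,40,-40,0,0,0,0,0,65,-65,0,0,0,0,0,70,-70,0,0,0,0,0,70,-70,0,0,0,0]'
python3 - <<'E'
from h import *
for n in("top","side"):
  s=ctrl.snapshot(n)
  for t in("heel_low","heel_slim","heel_block","stop","tray"):print(n,t,[(round(d["p"],2),np.round(d["location"],4)) for d in ctrl.mark_of(s,t)])
  cv2.imwrite(f"pics/f{n}.png",s["frame"][:,:,::-1])
cv2.imwrite("pics/fin.png",s["frame"][110:270,150:370,::-1].repeat(3,0).repeat(3,1))
E
```

```text
clock: 51.25
tool_pos: [0.4247, -0.0659, 0.2287]
orientation: [-180.0, 0.0, -95.7]
force: [0.4, 0.6, -1.7]
opening: 0.0458
gripper_force: 29.8
clock: 51.75
tool_pos: [0.4248, -0.0659, 0.2287]
orientation: [-180.0, 0.0, -95.8]
force: [0.2, -0.9, 0.7]
opening: 0.0804
gripper_force: 0.0
clock: 52.25
tool_pos: [0.4248, -0.066, 0.3611]
orientation: [-179.9, 0.0, -95.7]
force: [1.1, -0.1, 0.5]
opening: 0.0875
gripper_force: 0.0
clock: 52.75
tool_pos: [0.5766, -0.1787, 0.3778]
orientation: [180.0, -0.0, -95.8]
force: [-0.2, 0.5, 0.6]
opening: 0.088
gripper_force: 0.0
clock: 53.25
tool_pos: [0.6373, -0.254, 0.3773]
orientation: [179.9, 0.0, -95.8]
force: [0.4, -0.2, 0.2]
opening: 0.0875
gripper_force: 0.0
top heel_low [(0.72, array([ 5.598e-01,  2.625e-01, -2.000e-04])), (0.7, array([0.3829, 0.2877, 0.0005])), (0.64, array([0.4435, 0.1013, 0.0245]))]
top heel_slim []
top heel_block []
top stop [(0.7, array([0.5961, 0.0555, 0.0038]))]
top tray [(0.81, array([ 6.004e-01,  5.540e-02, -6.000e-04]))]
side heel_low [(0.91, array([0.4462, 0.1018, 0.0248])), (0.85, array([0.5588, 0.2588, 0.0034])), (0.68, array([0.3807, 0.2854, 0.0012])), (0.19, array([0.597 , 0.0503, 0.0012]))]
side heel_slim [(0.59, array([0.4296, 0.0174, 0.0254]))]
side heel_block [(0.74, array([ 0.4228, -0.0676,  0.0213]))]
side stop [(0.96, array([0.5975, 0.0554, 0.0042])), (0.7, array([ 0.4279, -0.0401,  0.0024]))]
side tray [(0.66, array([ 5.957e-01,  5.100e-02, -2.000e-04]))]
```

View pics/fin.png

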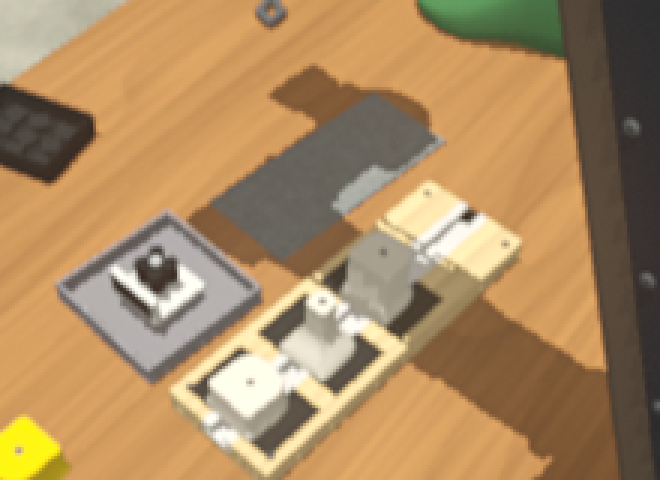

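The stop stands in the tray, and low, slim and block stand upright on their pads at (248,390), (320,340) and (380,270) in the crop. All positions match the start within a few millimetres.

```bash
python3 -m inch '[0,0,0,0,0,0,0,0,0,0,0,0,0,0,0,0,0,0,0,0,0]' && python3 -c "
from plant import ctrl
print(ctrl.close_job())"
```

```text
clock: 54.15
tool_pos: [0.637, -0.2532, 0.3786]
orientation: [180.0, -0.0, -95.8]
force: [-1.2, -0.4, 0.1]
opening: 0.0878
gripper_force: 0.0
the job is handed in; nothing more can be done
None
```

The job is handed in at about 54 s: the stop stands upright in the tool tray, and all three heels are back on their spots, by the cameras within a few millimetres. The hand-in call returned no verdict.

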